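Load the tin dispenser up to its green fill band

TASK

Load the white slotted dispenser tube with round tins, lying flat one on another from the bottom, so that the top of the stack ends within the green band on the tube: shallow blue and deep red tins are at hand, so choose a mix that fits. Leave the tins you do not need standing upright on the mats or table away from the tube, and do not disturb the striped vase or the gold cup.

Things in the scene. Friction and masses are not known exactly. Their poses are not given: they have to be found in the camera images.
- tube: White upright tube, fixed; origin under its 96 mm foot, on the table, z up. Inner floor 6 mm up; inside 66 mm wide, outside 73; walls 96 mm high, flared mouth to 103 mm, 80 wide. Two slots 36 mm wide, mouth to floor, at local +y and -y: fingers closing along local y can lower a tin in them. Curved walls at local +x, -x. A tin let go low in the mouth drops flat onto the stack.
- fill_band: Green band 14 mm tall round the outside of the tube's two curved walls, at a height that differs from run to run (its middle 53 to 88 mm above the table). Origin: on the tube's axis at the band's mid height, so the band runs 7 mm up and down from it.
- blue_tin_0: Shallow blue round closed tin with an aluminium-coloured lid rim and a blue disc on its lid, 60 mm in diameter, 20 mm high, 60 to 170 g, rigid. Origin: centre of its underside; z up along its axis. At the start it stands upright on a cork mat 4 mm thick, 4 mm clear of one other tin on that mat; which tin stands where is random.
- blue_tin_1: Shallow blue round closed tin with an aluminium-coloured lid rim and a blue disc on its lid, 60 mm in diameter, 20 mm high, 60 to 170 g, rigid. Origin: centre of its underside; z up along its axis. At the start it stands upright on a cork mat 4 mm thick, 4 mm clear of one other tin on that mat; which tin stands where is random.
- red_tin_0: Deep red round closed tin with an aluminium-coloured lid rim and a red disc on its lid, 60 mm in diameter, 30 mm high, 60 to 170 g, rigid. Origin: centre of its underside; z up along its axis. At the start it stands upright on a cork mat 4 mm thick, 4 mm clear of one other tin on that mat; which tin stands where is random.
- red_tin_1: Deep red round closed tin with an aluminium-coloured lid rim and a red disc on its lid, 60 mm in diameter, 30 mm high, 60 to 170 g, rigid. Origin: centre of its underside; z up along its axis. At the start it stands upright on a cork mat 4 mm thick, 4 mm clear of one other tin on that mat; which tin stands where is random.
- blue_tin_0_top (a point): Centre of the lid's upper face of blue_tin_0 (20 mm above its origin).
- blue_tin_1_top (a point): Centre of the lid's upper face of blue_tin_1 (20 mm above its origin).
- red_tin_0_top (a point): Centre of the lid's upper face of red_tin_0 (30 mm above its origin).
- red_tin_1_top (a point): Centre of the lid's upper face of red_tin_1 (30 mm above its origin).
- drawer_chest: Wooden drawer chest, fixed and always in the same place, left of the work; 216 mm along local x, 188 mm along local y, 135 mm high, a book 16 mm thick lying on top. Origin: centre of its underside. Farther left, on the next table, stand print bins with a black panel, about 280 mm high, beside the gripper's start: rise above them before swinging to the work.
- print_bin_0: Wooden bin of prints, fixed and always in the same place, behind the work; 280 mm along local x, 185 mm along local y; front wall 82 mm high, the prints taller. Origin: centre of its underside.
- vase: Black and white striped vase, loose, 69 mm across, 160 mm high, standing near the work; must not be disturbed. Origin: centre of its underside.
- gold_cup: Gold-coloured cup, loose, 67 mm across, 58 mm high, standing near the work; must not be disturbed. Origin: centre of its underside.

How it is judged:
On the way:
1. a first tin lies flat on the floor of the tube (((horizontal distance between blue_tin_0 and tube below 0.008 m and z of blue_tin_0 in the frame of tube below 0.009 m and angle between blue_tin_0's own z axis and vertical below 0.08 rad) or (horizontal distance between blue_tin_1 and tube below 0.008 m and z of blue_tin_1 in the frame of tube below 0.009 m and angle between blue_tin_1's own z axis and vertical below 0.08 rad) or (horizontal distance between red_tin_0 and tube below 0.008 m and z of red_tin_0 in the frame of tube below 0.009 m and angle between red_tin_0's own z axis and vertical below 0.08 rad) or (horizontal distance between red_tin_1 and tube below 0.008 m and z of red_tin_1 in the frame of tube below 0.009 m and angle between red_tin_1's own z axis and vertical below 0.08 rad))), for 0.2 s.
At the end, for the whole second after the job is handed in: Top lid within 7.5 mm of the band's mid height; tins in the tube flat (0.08 rad), within 8 mm of its axis, none above the band; every other tin upright on a mat or the table (underside below 12 mm), at least 80 mm from the tube's axis; all at rest (((horizontal distance between blue_tin_0 and tube below 0.008 m and z of blue_tin_0_top in the frame of fill_band between -0.0075 and 0.0075 m) or (horizontal distance between blue_tin_1 and tube below 0.008 m and z of blue_tin_1_top in the frame of fill_band between -0.0075 and 0.0075 m) or (horizontal distance between red_tin_0 and tube below 0.008 m and z of red_tin_0_top in the frame of fill_band between -0.0075 and 0.0075 m) or (horizontal distance between red_tin_1 and tube below 0.008 m and z of red_tin_1_top in the frame of fill_band between -0.0075 and 0.0075 m)) and ((horizontal distance between blue_tin_0 and tube below 0.008 m and angle between blue_tin_0's own z axis and vertical below 0.08 rad and z of blue_tin_0_top in the frame of fill_band below 0.0075 m) or (horizontal distance between blue_tin_0 and tube above 0.08 m and height (world z) of blue_tin_0 between -0.005 and 0.012 m and angle between blue_tin_0's own z axis and vertical below 0.08 rad)) and ((horizontal distance between blue_tin_1 and tube below 0.008 m and angle between blue_tin_1's own z axis and vertical below 0.08 rad and z of blue_tin_1_top in the frame of fill_band below 0.0075 m) or (horizontal distance between blue_tin_1 and tube above 0.08 m and height (world z) of blue_tin_1 between -0.005 and 0.012 m and angle between blue_tin_1's own z axis and vertical below 0.08 rad)) and ((horizontal distance between red_tin_0 and tube below 0.008 m and angle between red_tin_0's own z axis and vertical below 0.08 rad and z of red_tin_0_top in the frame of fill_band below 0.0075 m) or (horizontal distance between red_tin_0 and tube above 0.08 m and height (world z) of red_tin_0 between -0.005 and 0.012 m and angle between red_tin_0's own z axis and vertical below 0.08 rad)) and ((horizontal distance between red_tin_1 and tube below 0.008 m and angle between red_tin_1's own z axis and vertical below 0.08 rad and z of red_tin_1_top in the frame of fill_band below 0.0075 m) or (horizontal distance between red_tin_1 and tube above 0.08 m and height (world z) of red_tin_1 between -0.005 and 0.012 m and angle between red_tin_1's own z axis and vertical below 0.08 rad)) and linear speed of each of blue_tin_0, blue_tin_1, red_tin_0, red_tin_1 below 0.01 m/s); the robot touches nothing.
It fails at once if the striped vase is pushed more than 15 mm or tilted (distance of vase from where it was at the start of the episode above 0.015 m or angle between vase's own z axis and vertical above 0.15 rad).
It fails at once if the gold cup is pushed more than 15 mm or tilted (distance of gold_cup from where it was at the start of the episode above 0.015 m or angle between gold_cup's own z axis and vertical above 0.15 rad).
It also fails if it takes over 72 s, if anything falls off the work surface, if the arm or the gripper's body presses on something with over 40 N, if the wrist force passes 120 N, or if a joint passes its speed limit or range.

ROBOT

A 6-joint arm with a two-finger parallel gripper is mounted at the origin on a cart in front of the work surface, level with it; the furniture and walls round the work are solid. World frame = base frame: x ahead of the robot, y to its left, z up, the work surface at z = 0. Lengths are in m, angles in rad, forces in N, time in s.
With the tool pointing down it reaches from about 0.25 to 0.725 m from the base axis. Payload 4 kg.
Tool frame: the origin (TCP) lies on the centre line of the jaws, within the pads' length; the fingertips stand 8 mm ahead of it and the grasp point (between the pads) lies 11 mm behind it; z points along the fingers, y is the line along which they close (so a half turn about z gives the same grasp; the last joint's range is limited). The gripper opens to 85 mm and grips with 20 to 120 N. Pads are 22 mm wide; open, the fingers measure 114 mm over their backs; the gripper's body (76 mm by 85 mm) begins 54 mm behind the grasp point. The pads swing forward as they close: fully open they stand 13 mm farther back than shut.
Start: joints at [1.317, 0.241, 0.005, 1.335, 0, 1.571], TCP at [0.126, 0.484, 0.239] pointing down, gripper open.
Joint ranges: [-2.72, 2.72], [-1.05, 1.87], [-1.09, 1.28], [-1.99, 2.15], [-1.42, 1.44], [-3.14, 3.14]. Speed limits (rad/s): [2.79, 2.79, 3.14, 3.14, 3.14, 3.14].

INTERFACE

Orientations are given as a unit quaternion [x, y, z, w].
In Python, from station import arm, capture, get_calibration gives the robot as it stands (arm), with the cameras as plain functions.
- The arm moves only by the tool shift_gripper, called after "Call:" by a JSON object that holds its "fn" and its "kwargs", one argument or row to a line. Schema: {"type":"object","properties":{"rows":{"type":"array","items":{"type":"array","items":{"type":"number"},"minItems":7,"maxItems":7},"minItems":1,"maxItems":8},"only":{"type":"string"},"quiet":{"type":"boolean"},"lines":{"type":"string"}},"required":["rows"],"additionalProperties":false}. rows is a list of rows, 1 to 8 of them, each of 7 numbers: dx, dy, dz in normalised numbers (1 is 0.6 m), then a rotation vector rx, ry, rz in parts of the range, where 1.0 means pi rad, then the finger opening in m; each row is the pose to reach, as a shift and turn from the pose commanded when the call began, along the tool's axes at that moment; what a row does not reach only later rows make up. A row lasts 1/10 s, in which the tool goes at most 0.05 m and 0.15 rad, less where a joint would pass 70% of its speed; a pose out of reach is approached as far as the arm can. The fingers move at their own pace and stop on an object; the grip force is fixed at half the most. Time passes only in rows, so rows that do not move let the fingers close. The tool returns the time, the measured TCP pose, the force, the opening and the grip force at its end. only (a regular expression) keeps the lines of the reply that match it, lines (a string "A,B") keeps lines A to B, and quiet returns only ok. Shift and turn numbers lie between -1 and 1, and a call with a number outside is refused. Input that does not fit is refused with a message, and nothing moves.
- arm.get_obs(): the state, without advancing time (a new reading comes with each control period).
- capture(name): name is "scene" or "top" or "wrist"; returns the picture (420x560x3 uint8, red, green, blue); there is no depth.
- get_calibration(name): a dict with "vfov" (degrees; the focal length in pixels is half the picture's height over the tangent of half this angle, whatever the lens; pixels are square), "cx", "cy" (the principal point, pixels), "k1" (the pictures are not rectified: a ray, as slopes to the right and down, at radius r is drawn at 1 + k1 r^2 times it, then the intrinsics apply), "xyz" and "attitude" of the camera in the world; the wrist camera has in their place "T_tool_cam" (4x4, takes a point from camera to tool coordinates, whose origin is the TCP and whose axes are the flange's). Camera axes: x right, y down, z forward; pixel columns grow to the right and rows downward; lengths in m; the calibration is good to about 2 mm. A picture is of the moment at which its call begins: read the wrist's pose just before it. get_calibration takes no time and is no camera call.
- arm.sign_off(): hands the job in; it is judged then, once.
The state is a dict: "t": time; "q": joint angles; "qvel": joint speeds; "effort": joint torques, N m; "eef_pos": TCP position; "orientation": TCP orientation; "force": force on the tool from outside, world axes, zero at the start; "wrist_torque": the same for the moment, N m; "finger_gap": finger opening in m; "grasp_force": force on a finger pad.
Only numpy, scipy, OpenCV 4.12 (cv2) and the standard library are available. Lean on these libraries where they do the work, as an engineer would, in place of code of your own. Each camera call takes 0.05 s, during which the arm holds its last target. There are 200 camera calls.

## Working session

There is one attempt and no reset: what is moved stays moved. The work goes in short steps, Python scripts to look and compute and a tool call to move; the robot and the scene stay as the last step left them, time stands still between calls to the robot, and variables do not carry over. Pictures are saved under pics/ and viewed, at most 13 in all, crops included, and the job is handed in when it is done.

```bash
ls; mkdir -p pics; python3 - <<'E'
from station import arm, capture, get_calibration
import cv2
o=arm.get_obs();print({k:o[k] for k in('t','eef_pos','orientation','finger_gap')})
for n in('scene','top','wrist'):print(n,get_calibration(n))
a=capture('scene');b=capture('top')
cv2.imwrite('pics/scene.png',a[:,:,::-1]);cv2.imwrite('pics/top.png',b[:,:,::-1])
E
```

```text
pics
station.py
{'t': 0.0, 'eef_pos': array([0.12538199, 0.48340327, 0.23841825]), 'orientation': array([ 1.26567090e-01,  9.91957516e-01, -1.01880050e-03, -1.38743757e-04]), 'finger_gap': 0.08577856536117051}
scene {'vfov': 46.44457316961771, 'cx': 281.77178353283455, 'cy': 208.76905520112095, 'k1': -0.09553885961428032, 'xyz': array([-0.05297264, -0.80869944,  0.41323228]), 'attitude': array([ 0.75846321, -0.33362347,  0.2290017 , -0.51086903])}
top {'vfov': 46.84329322898615, 'cx': 276.633071980234, 'cy': 206.69851973689, 'k1': -0.1097836845412742, 'xyz': array([ 0.38233852, -0.26408353,  1.13377868]), 'attitude': array([-0.70183441,  0.70886428, -0.05509791,  0.04363613])}
wrist {'vfov': 66.65641130227112, 'cx': 279.9157681735869, 'cy': 213.00190102898114, 'k1': -0.07356927031780651, 'T_tool_cam': array([[-7.55559129e-05, -9.54128417e-01, -2.99397658e-01,
         7.58471566e-02],
       [ 9.99999168e-01, -4.57594783e-04,  1.20591570e-03,
         5.41817433e-04],
       [-1.28760124e-03, -2.99397318e-01,  9.54127658e-01,
        -1.34613239e-01],
       [ 0.00000000e+00,  0.00000000e+00,  0.00000000e+00,
         1.00000000e+00]])}
```

View pics/scene.png

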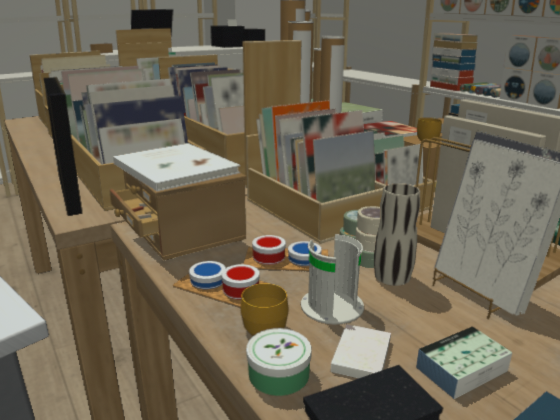

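View pics/top.png

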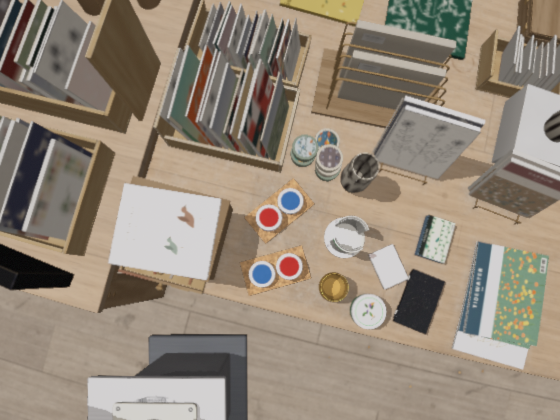

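The scene view shows the tube near (333,280) with its band near the top, the cup at (264,308) and the vase at (397,235). In the top view the tins are at about (290,201) blue, (268,217) red, (262,274) blue and (289,266) red, with the tube at (347,236). I'll enlarge both.

```bash
python3 - <<'E'
import cv2
a=cv2.imread('pics/top.png')[165:315,230:400];cv2.imwrite('pics/topc.png',cv2.resize(a,None,fx=4,fy=4,interpolation=cv2.INTER_CUBIC)[:600])
a=cv2.imread('pics/scene.png')[220:340,180:340+40];cv2.imwrite('pics/scc.png',cv2.resize(a,None,fx=4,fy=4,interpolation=cv2.INTER_CUBIC))
E
```

```text
(no output)
```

View pics/topc.png

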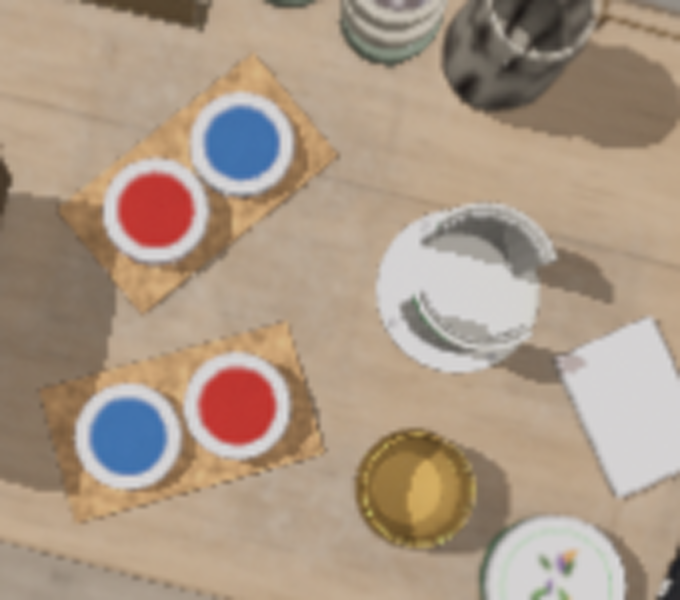

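View pics/scc.png

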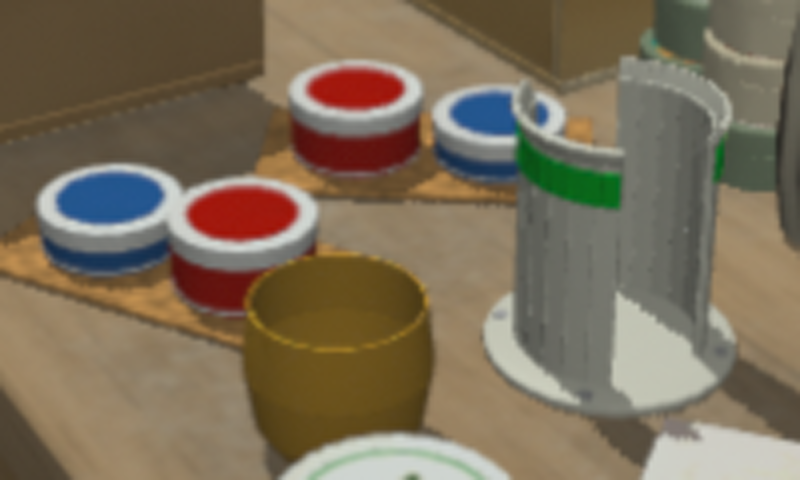

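Crop readings: in the top crop the lids are centred at (241,142) blue, (156,210) red, (128,436) blue and (237,405) red, the cup rim at (415,488), and the slot mids near (417,270) and (545,302). In the scene crop the near wall's slot edge is at x≈620, with the band spanning y≈172–207 on it.

```bash
cat > h.py <<'E'
import numpy as np,cv2
from scipy.spatial.transform import Rotation as R
from station import arm, capture, get_calibration
def cam(n,pose=None):
    c=get_calibration(n);f=210/np.tan(np.radians(c['vfov'])/2)
    if n=='wrist':
        T=np.eye(4);T[:3,:3]=R.from_quat(pose[1]).as_matrix();T[:3,3]=pose[0];T=T@c['T_tool_cam'];Rm,p=T[:3,:3],T[:3,3]
    else: Rm,p=R.from_quat(c['attitude']).as_matrix(),np.array(c['xyz'])
    K=np.array([[f,0,c['cx']],[0,f,c['cy']],[0,0,1.]]);return K,np.array([c['k1'],0,0,0,0.]),Rm,p
def unproj(C,uv,z):
    K,D,Rm,p=C;n=cv2.undistortPoints(np.array(uv,float).reshape(-1,1,2),K,D).reshape(-1,2)
    d=np.c_[n,np.ones(len(n))]@Rm.T;return p+d*((z-p[2])/d[:,2])[:,None]
def proj(C,X):
    K,D,Rm,p=C;return cv2.projectPoints((np.array(X,float).reshape(-1,3)-p)@Rm,np.zeros(3),np.zeros(3),K,D)[0].reshape(-1,2)
E
python3 - <<'E'
from h import *
np.set_printoptions(precision=4,suppress=True)
T=cam('top');S=cam('scene')
f=lambda p,z:unproj(T,np.array(p)/4+[230,165]-.375,z)[:,:2]
g=lambda p,z:unproj(S,np.array(p)/4+[180,220]-.375,z)[:,:2]
print('blue',f([[241,142],[128,436]],.024));print('red',f([[156,210],[237,405]],.034))
print('scene blue',g([[497,112],[110,198]],.024).tolist(),'red',g([[355,90],[243,213]],.034).tolist())
print('foot extremes',f([[377,290],[455,373]],.003).tolist(),f([[395,240],[400,345],[530,335]],.003).tolist())
print('slot corners top',f([[422,240],[414,297],[552,258],[533,345]],.103).tolist())
print('cup',f([[415,488]],.058),'vase rim',f([[548,20]],.16))
for c in ([.5,-.3],):pass
from scipy.optimize import least_squares
pts=f([[377,290],[455,373],[383,255],[410,352],[395,330],[388,245]],.003)
r=least_squares(lambda c:np.hypot(*(pts-c).T)-.048,pts.mean(0)+[0,-.03]);print('tube',r.x,r.fun)
c=r.x
for z in(.05,.06,.07,.08,.09,.103):
  # near wall slot edge
  for nm in('e',): print(z,((proj(S,[c[0],c[1],z])-[180,220])*4+1.5))
E
```

```text
blue [[ 0.5535 -0.3138]
 [ 0.3851 -0.2472]]
red [[ 0.5131 -0.2643]
 [ 0.4018 -0.309 ]]
scene blue [[0.5545757391065571, -0.31326068883390384], [0.3861366454241868, -0.24843613931763664]] red [[0.5127604295892574, -0.2657964582467581], [0.40281569838670145, -0.31017292731825064]]
foot extremes [[0.46837319083911155, -0.39320549040292313], [0.4193220298914202, -0.4377945218230378]] [[0.49768324458828084, -0.40451860974133236], [0.43605271162455556, -0.40594266309579013], [0.4408957944176286, -0.48265582678404106]]
slot corners top [[0.48733182254636387, -0.4066360659226944], [0.45679604236851445, -0.4015307375653998], [0.4768634719604742, -0.47663243262136734], [0.43036105808702774, -0.46477136820913595]]
cup [[ 0.3546 -0.4055]] vase rim [[ 0.5949 -0.4675]]
tube [ 0.4692 -0.4418] [ 0.0006  0.002   0.0007 -0.0001 -0.0024  0.0007]
0.05 [[617.1306 229.7173]]
0.06 [[618.4513 206.0374]]
0.07 [[619.7805 182.0896]]
0.08 [[621.1181 157.8716]]
0.09 [[622.4639 133.3809]]
0.103 [[624.2258 101.1315]]
```

```bash
python3 - <<'E'
from h import *
from scipy.optimize import least_squares
np.set_printoptions(precision=4,suppress=True)
T=cam('top');S=cam('scene')
pt=lambda p:np.array(p)/4+[230,165]-.375
ps=lambda p:np.array(p)/4+[180,220]-.375
foot=unproj(T,pt([[377,290],[455,373],[383,255],[410,352],[395,330],[388,245]]),.004)[:,:2]
cor=unproj(T,pt([[422,240],[552,258],[533,345]]),.103)[:,:2]
def W(v,x,y,z):
    c,s=np.cos(v[2]),np.sin(v[2]);return [v[0]+c*x-s*y,v[1]+s*x+c*y,z]
x0=-np.sqrt(.0365**2-.018**2)
def res(v):
    a=(np.hypot(*(foot-v[:2]).T)-.048)*500
    m=np.array([W(v,.0335 ,.018,.103)[:2],W(v,.0335,-.018,.103)[:2]]);
    b=(cor[:2]-m).ravel()*200
    s=proj(S,[W(v,x0,-.018,v[3]-.007),W(v,x0,-.018,v[3]+.007)])-ps([[620,208],[620,173]])
    return np.r_[a,b,s.ravel()]
r=least_squares(res,[.467,-.44,-.27,.07]);print(r.x,r.fun)
v=r.x
print('pred scene edge top/floor',(proj(S,[W(v,x0,-.018,.096),W(v,x0,-.018,.006),W(v,.0317,-.018,.006),W(v,.0317,.018,.103)])-[180,220])*4+1.5)
E
```

```text
[ 0.467  -0.4425  0.1124  0.0875] [ 0.6914 -0.0381  1.1684 -0.6189 -1.4098  1.2665 -2.1819  2.8355 -5.0829
 -4.0092 -0.5398  0.0784 -0.0451 -0.109 ]
pred scene edge top/floor [[620.0324 168.7049]
 [607.6289 388.76  ]
 [691.2687 312.3235]
 [622.8462  61.0869]]
```

Careful with the scale: shifts go in shares of 0.6 m and turns go in shares of pi rad. That gives: -0.14 m / 0.6 = -0.2333, -0.1 m / 0.6 = -0.1667.

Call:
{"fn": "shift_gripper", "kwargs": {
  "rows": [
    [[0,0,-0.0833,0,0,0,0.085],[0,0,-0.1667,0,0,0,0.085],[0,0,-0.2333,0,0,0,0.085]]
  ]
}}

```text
refused: rows[0]: the value is too short (schema: minItems 7). Nothing was moved.
```

Refused on format, not on reach. It needs a list of rows, each a list of 7 numbers.

Call:
{"fn": "shift_gripper", "kwargs": {
  "rows": [
    [0,0,-0.0833,0,0,0,0.085],
    [0,0,-0.1667,0,0,0,0.085],
    [0,0,-0.2333,0,0,0,0.085]
  ]
}}

```text
t: 0.4
eef_pos: [0.1254, 0.4836, 0.3813]
orientation: [0.127, 0.992, 0.0, 0.0]
force: [0.1, 0.8, 0.5]
finger_gap: 0.0851
grasp_force: 0.0
```

In the tool's units: -0.344 m / 0.6 = -0.5733, -0.307 m / 0.6 = -0.5117.

Call:
{"fn": "shift_gripper", "kwargs": {
  "rows": [
    [-0.5733,-0.5117,0,0,0,0,0.085],
    [-0.5733,-0.5117,0,0,0,0,0.085],
    [-0.5733,-0.5117,0,0,0,0,0.085],
    [-0.5733,-0.5117,0,0,0,0,0.085],
    [-0.5733,-0.5117,0,0,0,0,0.085],
    [-0.5733,-0.5117,0,0,0,0,0.085],
    [-0.5733,-0.5117,0,0,0,0,0.085],
    [-0.5733,-0.5117,0,0,0,0,0.085]
  ]
}}

```text
t: 1.2
eef_pos: [0.348, 0.1493, 0.3792]
orientation: [0.126, 0.992, 0.0, -0.0]
force: [0.9, 0.5, 0.7]
finger_gap: 0.085
grasp_force: 0.0
```

Call:
{"fn": "shift_gripper", "kwargs": {
  "rows": [
    [-0.3833,-1,0,0,0,0,0.085],
    [-0.3833,-1,0,0,0,0,0.085],
    [-0.3833,-1,0,0,0,0,0.085],
    [-0.3833,-1,0,0,0,0,0.085],
    [-0.3833,-1,0,0,0,0,0.085],
    [-0.3833,-1,0,0,0,0,0.085],
    [-0.3833,-1,0,0,0,0,0.085],
    [-0.3833,-1,0,0,0,0,0.085]
  ]
}}

```text
t: 2.0
eef_pos: [0.3919, -0.2483, 0.379]
orientation: [0.127, 0.992, 0.0, -0.0]
force: [0.6, 0.2, -0.6]
finger_gap: 0.085
grasp_force: 0.0
```

In the tool's units: -0.16 m / 0.6 = -0.2667, -0.07 m / 0.6 = -0.1167.

Call:
{"fn": "shift_gripper", "kwargs": {
  "rows": [
    [-0.1167,-0.2667,0.1,0,0,0,0.085],
    [-0.1167,-0.2667,0.1,0,0,0,0.085],
    [-0.1167,-0.2667,0.1,0,0,0,0.085],
    [-0.1167,-0.2667,0.1,0,0,0,0.085],
    [-0.1167,-0.2667,0.1,0,0,0,0.085]
  ]
}}

```text
t: 2.5
eef_pos: [0.4189, -0.4218, 0.3141]
orientation: [0.129, 0.992, 0.002, -0.003]
force: [0.6, 0.4, -0.4]
finger_gap: 0.0854
grasp_force: 0.0
```

```bash
python3 - <<'E'
from h import *
o=arm.get_obs();im=capture('wrist');np.save('w1.npy',np.r_[o['eef_pos'],o['orientation']])
cv2.imwrite('pics/w1.png',im[:,:,::-1]);print(o['eef_pos'],o['orientation'])
E
```

```text
[ 0.41888876 -0.42183348  0.31410316] [ 0.12865076  0.99168392  0.00178981 -0.00296311]
```

View pics/w1.png

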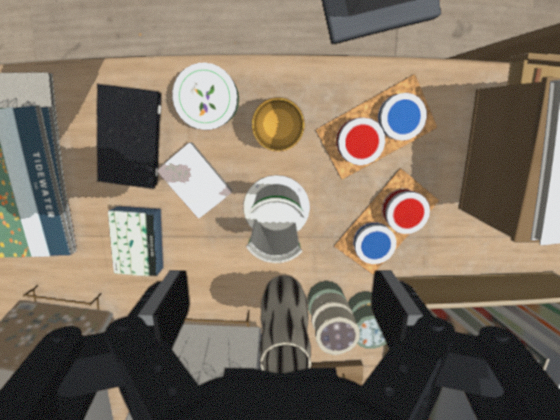

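The wrist view, with image-up toward the robot, has the tube foot near (277,205) with slots left and right, the cup at (278,124) and the vase at (285,330). I'll crop the tube.

```bash
python3 - <<'E'
import cv2
a=cv2.imread('pics/w1.png')[165:270,230:330];cv2.imwrite('pics/w1c.png',cv2.resize(a,None,fx=5.7,fy=5.7,interpolation=cv2.INTER_CUBIC))
E
```

```text
(no output)
```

View pics/w1c.png

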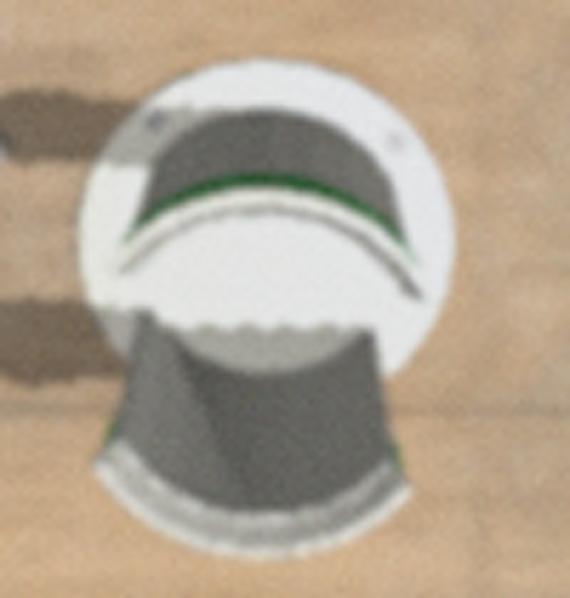

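The crop shows mouth corners at about (122,262) and (420,290) on the near wall, and (95,463) and (410,487) on the far wall. The foot spans x 78–457 with its top at y=60.

```bash
python3 - <<'E'
from h import *
from scipy.optimize import least_squares
np.set_printoptions(precision=4,suppress=True)
w=np.load('w1.npy');C=cam('wrist',(w[:3],w[3:]))
f=lambda p,z:unproj(C,np.array(p)/5.7+[230,165]-.41,z)[:,:2]
foot=f([[78,235],[457,240],[265,60],[130,105],[400,105]],.005)
c=least_squares(lambda c:np.hypot(*(foot-c).T)-.048,foot.mean(0));print('foot c',c.x,c.fun)
# mouth corners z .103 
m=f([[122,262],[420,290],[95,463],[410,487]],.103);print('mouth',m.tolist(),m.mean(0))
d=m[1]-m[0]+m[3]-m[2];print('yaw of y axis minus 90 (deg)',np.degrees(np.arctan2(d[1],d[0]))-90, np.linalg.norm(m[1]-m[0]),np.linalg.norm(m[3]-m[2]), np.linalg.norm(m[2]-m[0]))
# far rim outer bottom point, near rim
print('rim ext',f([[265,185],[258,558]],.103).tolist())
# tins
g=lambda p,z:unproj(C,p,z)[:,:2]
print('blue',g([[404,117],[376,244]],.024).tolist(),'red',g([[362,141],[407,213]],.034).tolist(),'cup',g([[278,123]],.058),'vase',g([[286,361]],.16))
E
```

```text
foot c [ 0.4688 -0.4382] [-0.0001  0.0003 -0.0012  0.0011  0.0006]
mouth [[0.438295664833925, -0.45917992018404963], [0.4591393569464832, -0.40335437860071155], [0.4782764887434373, -0.47669595762281297], [0.5001191564215308, -0.41533633718870133]] [ 0.469  -0.4386]
yaw of y axis minus 90 (deg) -20.014871548585774 0.05958985311238928 0.06513144517906755 0.043649488519793556
rim ext [[0.43036575762900864, -0.4276679092499479], [0.5076306882875553, -0.44988096283173384]]
blue [[0.38822397694574534, -0.2450724454467828], [0.5541157792507746, -0.31162454931880834]] red [[0.40357148975684, -0.3068833648396876], [0.5149660225130867, -0.2640594537861949]] cup [[ 0.3544 -0.4053]] vase [[ 0.6028 -0.4619]]
```

```bash
python3 - <<'E'
from h import *
np.set_printoptions(precision=2,suppress=True)
S=cam('scene');v=(.4689,-.4384)
for yaw in(-.26,-.31,-.36):
  def W(a,r,z):
    t=a+yaw;return [v[0]+r*np.cos(t),v[1]+r*np.sin(t),z]
  h=np.arcsin(18/36.5)
  for nm,a,r in(('near -y',np.pi+h,.0367),('near +y',np.pi-h,.0367),('far -y',-h,.0367)):
    print(yaw,nm,[((proj(S,W(a,r,z))-[180,220])*4+1.5)[0].round() .tolist()for z in(.006,.069,.076,.083,.09,.096,)])
# rim, foot checks
  print('rim far',((proj(S,[W(h,.0335,.103),W(h,.040,.103),W(-h,.04,.103),W(np.pi-h,.04,.103),W(np.pi+h,.04,.103)])-[180,220])*4+1.5).round().tolist())
E
```

```text
-0.26 near -y [[565.0, 376.0], [572.0, 226.0], [573.0, 208.0], [574.0, 191.0], [575.0, 173.0], [575.0, 158.0]]
-0.26 near +y [[508.0, 331.0], [512.0, 184.0], [513.0, 167.0], [513.0, 150.0], [514.0, 133.0], [514.0, 118.0]]
-0.26 far -y [[699.0, 325.0], [710.0, 179.0], [711.0, 163.0], [713.0, 146.0], [714.0, 128.0], [715.0, 114.0]]
rim far [[650.0, 64.0], [656.0, 57.0], [725.0, 96.0], [506.0, 101.0], [572.0, 144.0]]
-0.31 near -y [[561.0, 375.0], [568.0, 225.0], [568.0, 207.0], [569.0, 190.0], [570.0, 172.0], [571.0, 157.0]]
-0.31 near +y [[507.0, 328.0], [512.0, 182.0], [513.0, 165.0], [513.0, 148.0], [514.0, 131.0], [514.0, 116.0]]
-0.31 far -y [[700.0, 327.0], [711.0, 182.0], [712.0, 165.0], [714.0, 148.0], [715.0, 131.0], [716.0, 116.0]]
rim far [[654.0, 65.0], [661.0, 59.0], [726.0, 99.0], [505.0, 98.0], [567.0, 142.0]]
-0.36 near -y [[556.0, 373.0], [563.0, 223.0], [564.0, 206.0], [564.0, 188.0], [565.0, 170.0], [566.0, 155.0]]
-0.36 near +y [[507.0, 325.0], [512.0, 179.0], [512.0, 162.0], [513.0, 145.0], [513.0, 128.0], [514.0, 114.0]]
-0.36 far -y [[700.0, 330.0], [712.0, 184.0], [713.0, 167.0], [714.0, 150.0], [716.0, 133.0], [717.0, 118.0]]
rim far [[658.0, 66.0], [666.0, 60.0], [727.0, 101.0], [505.0, 96.0], [562.0, 141.0]]
```

```bash
python3 - <<'E'
from h import *
S=cam('scene');v=(.4689,-.4384)
for yaw in(-.26,-.31,-.36):
  def W(a,r,z):
    t=a+yaw;return [v[0]+r*np.cos(t),v[1]+r*np.sin(t),z]
  h=np.arccos(18/36.5)
  for nm,a,r in(('near -y',np.pi+h,.0367),('far -y',-h,.0367)):
    print(yaw,nm,[((proj(S,W(a,r,z))-[180,220])*4+1.5)[0].round() .tolist()for z in(.006,.069,.076,.083,.09,.096,)])
  print('rim',((proj(S,[W(h,.0335,.103),W(h,.040,.103),W(-h,.04,.103),W(np.pi-h,.04,.103),W(np.pi+h,.04,.103)])-[180,220])*4+1.5).round().tolist())
E
```

```text
-0.26 near -y [[619.0, 383.0], [628.0, 232.0], [629.0, 214.0], [630.0, 197.0], [631.0, 179.0], [632.0, 164.0]]
-0.26 far -y [[695.0, 353.0], [706.0, 205.0], [708.0, 187.0], [709.0, 170.0], [710.0, 153.0], [711.0, 138.0]]
rim [[602.0, 59.0], [600.0, 52.0], [722.0, 122.0], [515.0, 76.0], [634.0, 150.0]]
-0.31 near -y [[614.0, 383.0], [622.0, 232.0], [623.0, 214.0], [624.0, 197.0], [625.0, 179.0], [626.0, 164.0]]
-0.31 far -y [[693.0, 355.0], [704.0, 207.0], [706.0, 190.0], [707.0, 172.0], [708.0, 155.0], [709.0, 140.0]]
rim [[607.0, 59.0], [605.0, 52.0], [719.0, 124.0], [518.0, 74.0], [628.0, 150.0]]
-0.36 near -y [[609.0, 383.0], [617.0, 232.0], [618.0, 214.0], [619.0, 197.0], [620.0, 179.0], [621.0, 164.0]]
-0.36 far -y [[691.0, 357.0], [702.0, 209.0], [704.0, 192.0], [705.0, 174.0], [706.0, 157.0], [707.0, 142.0]]
rim [[611.0, 59.0], [610.0, 52.0], [717.0, 126.0], [520.0, 72.0], [623.0, 150.0]]
```

Re-derived yaw is about -0.34 rad and the band's mid height is 0.086, so the stack is red + red + blue, with its top at 0.006+0.030+0.030+0.020 = 0.086. I'll write a helper that prints tool-axis deltas.

```bash
cat > go.py <<'E'
import sys
from h import *
x,y,z,a=map(float,sys.argv[1:5])
o=arm.get_obs();Rt=R.from_quat(o['orientation']);a=np.radians(a)
Y=np.array([np.cos(a),np.sin(a),0]);Z=np.array([0,0,-1.]);G=R.from_matrix(np.c_[np.cross(Y,Z),Y,Z])
print('d',Rt.inv().apply(np.array([x,y,z])-o['eef_pos']).round(4),'rot',(Rt.inv()*G).as_rotvec().round(3),'t',o['t'],'F',o['force'].round(1),'gap',o['finger_gap'])
E
python3 go.py .4027 -.3087 .15 50;python3 go.py .4027 -.3087 .025 50
```

```text
d [0.0432 0.1029 0.1665] rot [ 0.002 -0.006  0.442] t 2.55 F [0.1 0.7 0.7] gap 0.08526876827066208
d [0.0426 0.1026 0.2915] rot [ 0.002 -0.006  0.442] t 2.55 F [0.1 0.7 0.7] gap 0.08526876827066208
```

In the tool's units: 0.21 m / 0.6 = 0.35, 0.2 m / 0.6 = 0.3333, 0.442 rad / 3.1416 = 0.1407.

Call:
{"fn": "shift_gripper", "kwargs": {
  "rows": [
    [0.0717,0.1717,0.2,0.0006,-0.0019,0.1407,0.085],
    [0.0717,0.1717,0.2,0.0006,-0.0019,0.1407,0.085],
    [0.0717,0.1717,0.2667,0.0006,-0.0019,0.1407,0.085],
    [0.0717,0.1717,0.3333,0.0006,-0.0019,0.1407,0.085],
    [0.0717,0.1717,0.35,0.0006,-0.0019,0.1407,0.085],
    [0.0717,0.1717,0.35,0.0006,-0.0019,0.1407,0.085]
  ]
}}

```text
t: 3.15
eef_pos: [0.3994, -0.3026, 0.1045]
orientation: [0.34, 0.941, 0.001, -0.004]
force: [-0.8, 0.4, -0.4]
finger_gap: 0.0854
grasp_force: 0.0
```

```bash
python3 go.py .4027 -.3087 .025 50
```

```text
d [-0.007  -0.0025  0.0794] rot [-0.001 -0.007  0.005] t 3.15 F [-0.8  0.4 -0.4] gap 0.08541828297526018
```

Call:
{"fn": "shift_gripper", "kwargs": {
  "rows": [
    [0,0,0,0,0,0,0.085],
    [0,0,0,0,0,0,0.085]
  ]
}}

```text
t: 3.35
eef_pos: [0.4065, -0.3099, 0.1126]
orientation: [0.341, 0.94, -0.002, 0.006]
force: [-0.0, -0.0, 1.0]
finger_gap: 0.0851
grasp_force: 0.0
```

```bash
python3 go.py .4027 -.3087 .025 50
```

```text
d [ 0.0048 -0.0015  0.0876] rot [-0.     0.013  0.002] t 3.35 F [-0. -0.  1.] gap 0.08512757204883577
```

In the tool's units: 0.08 m / 0.6 = 0.1333, 0.075 m / 0.6 = 0.125.

Call:
{"fn": "shift_gripper", "kwargs": {
  "rows": [
    [0,0,0.0417,0,0,0,0.085],
    [0,0,0.0833,0,0,0,0.085],
    [0,0,0.1083,0,0,0,0.085],
    [0,0,0.125,0,0,0,0.085],
    [0,0,0.1333,0,0,0,0.085],
    [0,0,0.1333,0,0,0,0.085],
    [0,0,0.1333,0,0,0,0.085]
  ]
}}

```text
t: 4.05
eef_pos: [0.4054, -0.3093, 0.0304]
orientation: [0.341, 0.94, -0.002, 0.004]
force: [0.1, -0.7, 0.1]
finger_gap: 0.0846
grasp_force: 0.0
```

```bash
python3 go.py .4027 -.3087 .025 50
```

```text
d [ 0.0025 -0.0012  0.0054] rot [-0.001  0.008  0.002] t 4.05 F [ 0.1 -0.7  0.1] gap 0.08459187476827847
```

In the tool's units: 0.006 m / 0.6 = 0.01, 0.0025 m / 0.6 = 0.0042, 0.008 rad / 3.1416 = 0.0025.

Call:
{"fn": "shift_gripper", "kwargs": {
  "rows": [
    [0.0042,0,0.01,0,0.0025,0,0.085],
    [0.0042,0,0.01,0,0.0025,0,0.085],
    [0.0042,0,0.01,0,0.0025,0,0.05],
    [0.0042,0,0.01,0,0.0025,0,0.05],
    [0.0042,0,0.01,0,0.0025,0,0.05],
    [0.0042,0,0.01,0,0.0025,0,0.05],
    [0.0042,0,0.01,0,0.0025,0,0.05],
    [0.0042,0,0.01,0,0.0025,0,0.05]
  ]
}}

```text
t: 4.85
eef_pos: [0.4029, -0.3073, 0.024]
orientation: [0.341, 0.94, -0.0, -0.0]
force: [-1.1, 0.7, 5.6]
finger_gap: 0.0576
grasp_force: 64.2
```

```bash
python3 go.py .4027 -.3087 .025 50
```

```text
d [-0.0008 -0.0012 -0.001 ] rot [-0.001 -0.001  0.002] t 4.85 F [-1.1  0.7  5.6] gap 0.0575582643159037
```

In the tool's units: -0.14 m / 0.6 = -0.2333, -0.11 m / 0.6 = -0.1833.

Call:
{"fn": "shift_gripper", "kwargs": {
  "rows": [
    [0,0,-0.05,0,0,0,0.05],
    [0,0,-0.1167,0,0,0,0.05],
    [0,0,-0.1833,0,0,0,0.05],
    [0,0,-0.2333,0,0,0,0.05],
    [0,0,-0.2333,0,0,0,0.05]
  ]
}}

```text
t: 5.35
eef_pos: [0.4054, -0.309, 0.1679]
orientation: [0.341, 0.94, -0.001, 0.004]
force: [0.9, -0.3, -1.9]
finger_gap: 0.0576
grasp_force: 64.6
```

```bash
python3 go.py .4689 -.4384 .165 70.5
```

```text
d [-0.1317 -0.0587  0.0039] rot [-0.002  0.008 -0.355] t 5.35 F [ 0.9 -0.3 -1.9] gap 0.057612564669693556
```

In the tool's units: -0.132 m / 0.6 = -0.22, -0.128 m / 0.6 = -0.2133, -0.355 rad / 3.1416 = -0.113.

Call:
{"fn": "shift_gripper", "kwargs": {
  "rows": [
    [-0.05,-0.0217,0,0,0.0013,-0.0318,0.05],
    [-0.1167,-0.05,0,0,0.0013,-0.0637,0.05],
    [-0.1833,-0.08,0,0,0.0013,-0.0955,0.05],
    [-0.2133,-0.095,0,0,0.0019,-0.113,0.05],
    [-0.22,-0.0983,0,0,0.0019,-0.113,0.05],
    [-0.22,-0.0983,0,0,0.0019,-0.113,0.05],
    [-0.22,-0.0983,0,0,0.0019,-0.113,0.05]
  ]
}}

```text
t: 6.05
eef_pos: [0.4656, -0.4356, 0.162]
orientation: [0.17, 0.985, 0.002, -0.005]
force: [-0.1, 0.3, -1.0]
finger_gap: 0.0582
grasp_force: 64.6
```

```bash
python3 go.py .4689 -.4384 .165 70.5
```

```text
d [-0.004  -0.0015 -0.003 ] rot [ 0.002 -0.01  -0.001] t 6.05 F [-0.1  0.3 -1. ] gap 0.058180693885276344
```

Call:
{"fn": "shift_gripper", "kwargs": {
  "rows": [
    [0,0,0,0,0,0,0.05],
    [0,0,0,0,0,0,0.05],
    [0,0,0,0,0,0,0.05],
    [0,0,0,0,0,0,0.05],
    [0,0,0,0,0,0,0.05]
  ]
}}

```text
t: 6.55
eef_pos: [0.4664, -0.4368, 0.1634]
orientation: [0.17, 0.986, 0.001, -0.004]
force: [0.0, 0.1, -1.6]
finger_gap: 0.0581
grasp_force: 64.6
```

```bash
python3 go.py .4689 -.4384 .165 70.5; python3 - <<'E'
from h import *
o=arm.get_obs();im=capture('wrist')
cv2.imwrite('pics/w2.png',im[:,:,::-1]);
C=cam('wrist',(o['eef_pos'],o['orientation']));np.save('w2.npy',np.r_[o['eef_pos'],o['orientation']])
v=np.array([.4689,-.4384]);y=np.radians(-19.5)
P=[[v[0]+.04*np.cos(t+y),v[1]+.04*np.sin(t+y),.103] for t in np.radians([180-60.4,180,180+60.4,60.4,-60.4])]
print(proj(C,P).round())
E
```

```text
d [-0.0029 -0.0006 -0.0017] rot [ 0.001 -0.007 -0.   ] t 6.55 F [ 0.   0.1 -1.6] gap 0.058098092584547054
[[332. 210.]
 [277. 179.]
 [223. 210.]
 [329. 266.]
 [226. 266.]]
```

View pics/w2.png

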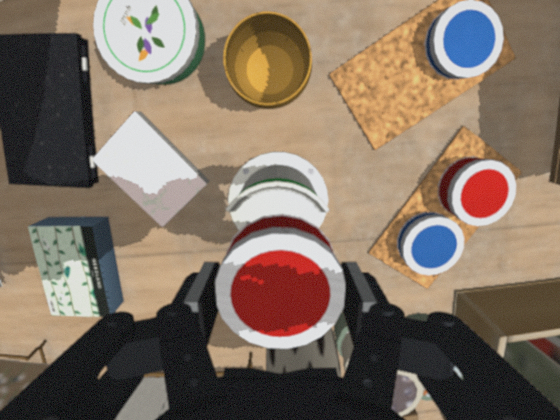

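The held red lid is centred at about (280,294). The near rim apex at (277,180) matches the prediction of (277,179). Next I'll check where the tin sits in the jaws.

```bash
python3 - <<'E'
from h import *
C=cam('wrist',([0,0,0],[0,0,0,1]));
print(unproj(C,[[280,294]],-.0095))
print(proj(C,[[0,0,-.0095],[.03,0,-.0095],[-.03,0,-.0095],[0,.03,-.0095]]))
E
python3 go.py .4689 -.4384 .105 70.5
```

```text
[[-0.00141526  0.00080423 -0.0095    ]]
[[278.20069489 291.24750574]
 [278.07211958 228.22585293]
 [278.32088465 345.68216666]
 [345.10278675 290.9564923 ]]
d [-0.0033 -0.0006  0.0583] rot [ 0.001 -0.008 -0.   ] t 6.6 F [-0.2  0.8 -1.9] gap 0.05787370197209723
```

In the tool's units: 0.055 m / 0.6 = 0.0917, -0.002 m / 0.6 = -0.0033, -0.007 rad / 3.1416 = -0.0022.

Call:
{"fn": "shift_gripper", "kwargs": {
  "rows": [
    [-0.0033,0,0.0167,0,-0.0022,0,0.05],
    [-0.0033,0,0.05,0,-0.0022,0,0.05],
    [-0.0033,0,0.075,0,-0.0022,0,0.05],
    [-0.0033,0,0.0917,0,-0.0022,0,0.05],
    [-0.0033,0,0.0917,0,-0.0022,0,0.05],
    [-0.0033,0,0.0917,0,-0.0022,0,0.05]
  ]
}}

```text
t: 7.2
eef_pos: [0.468, -0.4375, 0.1084]
orientation: [0.17, 0.986, 0.001, -0.0]
force: [0.2, -1.1, -0.6]
finger_gap: 0.0576
grasp_force: 64.7
```

```bash
python3 go.py .4689 -.4384 .052 70.5
```

```text
d [-0.0011 -0.0006  0.0564] rot [ 0.001 -0.001 -0.   ] t 7.2 F [ 0.2 -1.1 -0.6] gap 0.05758845502258433
```

In the tool's units: 0.056 m / 0.6 = 0.0933, 0.045 m / 0.6 = 0.075.

Call:
{"fn": "shift_gripper", "kwargs": {
  "rows": [
    [0,0,0.025,0,0,0,0.05],
    [0,0,0.05,0,0,0,0.05],
    [0,0,0.075,0,0,0,0.05],
    [0,0,0.0933,0,0,0,0.05],
    [0,0,0.0933,0,0,0,0.05],
    [0,0,0.0933,0,0,0,0.05]
  ]
}}

```text
t: 7.8
eef_pos: [0.4682, -0.4376, 0.0527]
orientation: [0.17, 0.986, 0.0, 0.0]
force: [-0.1, -0.7, -1.1]
finger_gap: 0.0576
grasp_force: 64.7
```

```bash
python3 go.py .4689 -.4384 .052 70.5
```

```text
d [-0.0009 -0.0005  0.0007] rot [ 0.001 -0.    -0.   ] t 7.8 F [-0.1 -0.7 -1.1] gap 0.057629576531726026
```

No contact. I'll release (bottom about 0.032), then rise.

Call:
{"fn": "shift_gripper", "kwargs": {
  "rows": [
    [0,0,0,0,0,0,0.085],
    [0,0,0,0,0,0,0.085],
    [0,0,0,0,0,0,0.085],
    [0,0,0,0,0,0,0.085],
    [0,0,0,0,0,0,0.085]
  ]
}}

```text
t: 8.3
eef_pos: [0.468, -0.4374, 0.0524]
orientation: [0.17, 0.986, 0.0, -0.0]
force: [0.0, 0.5, 0.1]
finger_gap: 0.0849
grasp_force: 0.0
```

Call:
{"fn": "shift_gripper", "kwargs": {
  "rows": [
    [0,0,-0.05,0,0,0,0.085],
    [0,0,-0.1167,0,0,0,0.085],
    [0,0,-0.1833,0,0,0,0.085],
    [0,0,-0.2,0,0,0,0.085],
    [0,0,-0.2,0,0,0,0.085],
    [0,0,-0.2,0,0,0,0.085]
  ]
}}

```text
t: 8.9
eef_pos: [0.4675, -0.4371, 0.171]
orientation: [0.17, 0.986, 0.001, -0.001]
force: [0.1, 0.4, -1.6]
finger_gap: 0.0849
grasp_force: 0.0
```

```bash
python3 go.py .5136 -.2648 .115 105; python3 - <<'E'
from h import *
im=capture('scene');cv2.imwrite('pics/s2.png',cv2.resize(im[220:340,180:380,::-1],None,fx=4,fy=4))
E
```

```text
d [0.014  0.1777 0.0563] rot [ 0.002 -0.002 -0.603] t 8.9 F [ 0.1  0.4 -1.6] gap 0.08488365941007418
```

View pics/s2.png

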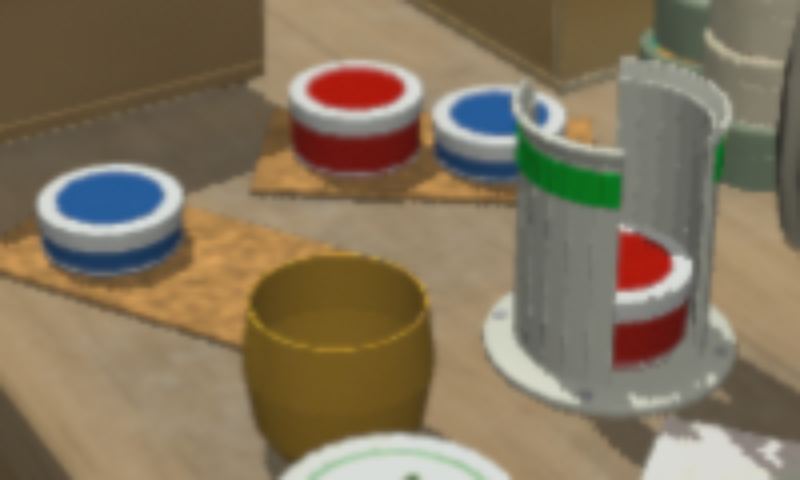

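The red tin lies flat on the tube floor, visible at (650,300) in the crop. Next is the second red tin.

In the tool's units: 0.178 m / 0.6 = 0.2967, 0.172 m / 0.6 = 0.2867, -0.603 rad / 3.1416 = -0.1919.

Call:
{"fn": "shift_gripper", "kwargs": {
  "rows": [
    [0.005,0.05,0,0,0,-0.0382,0.085],
    [0.01,0.1167,0,0,0,-0.0828,0.085],
    [0.015,0.1833,0,0,0,-0.1273,0.085],
    [0.02,0.25,0.0167,0,0,-0.1719,0.085],
    [0.0233,0.2867,0.0667,0,0,-0.1919,0.085],
    [0.0233,0.2967,0.0917,0,0,-0.1919,0.085],
    [0.0233,0.2967,0.0917,0,0,-0.1919,0.085],
    [0.0233,0.2967,0.0917,0,0,-0.1919,0.085]
  ]
}}

```text
t: 9.75
eef_pos: [0.5133, -0.2647, 0.116]
orientation: [-0.131, 0.991, 0.001, -0.001]
force: [0.4, 0.1, 0.5]
finger_gap: 0.0851
grasp_force: 0.0
```

```bash
python3 go.py .5136 -.2648 .025 105
```

```text
d [-0.0004 -0.0005  0.091 ] rot [ 0.003 -0.002  0.   ] t 9.75 F [0.4 0.1 0.5] gap 0.0850925487478443
```

In the tool's units: 0.09 m / 0.6 = 0.15, 0.085 m / 0.6 = 0.1417.

Call:
{"fn": "shift_gripper", "kwargs": {
  "rows": [
    [0,0,0.0417,0,0,0,0.085],
    [0,0,0.0833,0,0,0,0.085],
    [0,0,0.1167,0,0,0,0.085],
    [0,0,0.1417,0,0,0,0.085],
    [0,0,0.15,0,0,0,0.085],
    [0,0,0.15,0,0,0,0.085],
    [0,0,0.15,0,0,0,0.085]
  ]
}}

```text
t: 10.45
eef_pos: [0.5149, -0.2658, 0.0284]
orientation: [-0.13, 0.991, 0.0, 0.001]
force: [-0.2, 0.9, 0.5]
finger_gap: 0.0849
grasp_force: 0.0
```

Call:
{"fn": "shift_gripper", "kwargs": {
  "rows": [
    [0,0,0,0,0,0,0.05],
    [0,0,0,0,0,0,0.05],
    [0,0,0,0,0,0,0.05],
    [0,0,0,0,0,0,0.05],
    [0,0,0,0,0,0,0.05]
  ]
}}

```text
t: 10.95
eef_pos: [0.5152, -0.2653, 0.0292]
orientation: [-0.131, 0.991, -0.0, 0.001]
force: [-1.0, -0.3, 5.8]
finger_gap: 0.0572
grasp_force: 63.7
```

Call:
{"fn": "shift_gripper", "kwargs": {
  "rows": [
    [0,0,-0.05,0,0,0,0.05],
    [0,0,-0.1167,0,0,0,0.05],
    [0,0,-0.1833,0,0,0,0.05],
    [0,0,-0.2333,0,0,0,0.05],
    [0,0,-0.2417,0,0,0,0.05],
    [0,0,-0.2417,0,0,0,0.05]
  ]
}}

```text
t: 11.55
eef_pos: [0.5148, -0.2653, 0.1735]
orientation: [-0.131, 0.991, -0.0, 0.001]
force: [-0.0, -0.6, -1.3]
finger_gap: 0.0571
grasp_force: 64.5
```

```bash
python3 go.py .4689 -.4384 .165 70.5
```

```text
d [ 0.0893 -0.1552  0.0084] rot [-0.     0.002  0.603] t 11.55 F [-0.  -0.6 -1.3] gap 0.05707138834150959
```

In the tool's units: -0.155 m / 0.6 = -0.2583, -0.15 m / 0.6 = -0.25, 0.603 rad / 3.1416 = 0.1919.

Call:
{"fn": "shift_gripper", "kwargs": {
  "rows": [
    [0.0283,-0.05,0,0,0,0.0382,0.05],
    [0.0617,-0.1083,0,0,0,0.0828,0.05],
    [0.095,-0.1667,0,0,0,0.1273,0.05],
    [0.125,-0.2167,0,0,0,0.1655,0.05],
    [0.1433,-0.25,0,0,0,0.1878,0.05],
    [0.1483,-0.2583,0.0083,0,0,0.1919,0.05],
    [0.1483,-0.2583,0.0083,0,0,0.1919,0.05],
    [0.1483,-0.2583,0.0083,0,0,0.1919,0.05]
  ]
}}

```text
t: 12.35
eef_pos: [0.468, -0.4362, 0.1653]
orientation: [0.169, 0.986, 0.002, -0.002]
force: [0.8, -0.4, -1.9]
finger_gap: 0.0576
grasp_force: 64.6
```

Call:
{"fn": "shift_gripper", "kwargs": {
  "rows": [
    [0,0,0,0,0,0,0.05],
    [0,0,0,0,0,0,0.05]
  ]
}}

```text
t: 12.55
eef_pos: [0.469, -0.4367, 0.1673]
orientation: [0.169, 0.986, 0.001, -0.0]
force: [-0.4, -0.5, -1.3]
finger_gap: 0.0569
grasp_force: 64.6
```

```bash
python3 - <<'E'
from h import *
o=arm.get_obs();im=capture('wrist')[180:380,180:380,::-1];cv2.imwrite('pics/w3.png',cv2.resize(im,None,fx=3,fy=3))
E
python3 go.py .4689 -.4384 .125 70.5
```

```text
d [-0.0004 -0.0016  0.0424] rot [ 0.001 -0.     0.001] t 12.6 F [ 0.4  0.3 -0.7] gap 0.05687264431484188
```

View pics/w3.png

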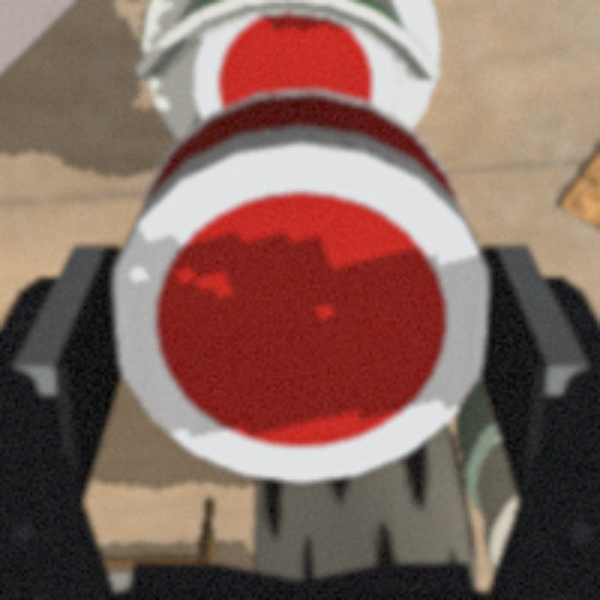

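The lid ellipse spans x 113–490 and y 142–480, so its centre is at pixel (280.2,283.6).

```bash
python3 - <<'E'
from h import *
C=cam('wrist',([0,0,0],[0,0,0,1]));e=[[280.2,292],[280.2,180+480/3],[280.2,180+142/3],[180+113/3,283],[180+490/3,283]]
print(unproj(C,e,-.0055).round(4))
E
python3 go.py .4689 -.4384 .125 70.5
```

```text
[[-0.0028  0.0009 -0.0055]
 [-0.0299  0.0009 -0.0055]
 [ 0.0289  0.0009 -0.0055]
 [ 0.0018 -0.0277 -0.0055]
 [ 0.0018  0.0298 -0.0055]]
d [-0.0004 -0.0016  0.0424] rot [ 0.001 -0.     0.001] t 12.6 F [ 0.4  0.3 -0.7] gap 0.05687264431484188
```

In the tool's units: 0.102 m / 0.6 = 0.17, -0.002 m / 0.6 = -0.0033.

Call:
{"fn": "shift_gripper", "kwargs": {
  "rows": [
    [0,-0.0033,0.025,0,0,0,0.05],
    [0,-0.0033,0.0583,0,0,0,0.05],
    [0,-0.0033,0.0833,0,0,0,0.05],
    [0,-0.0033,0.1083,0,0,0,0.05],
    [0,-0.0033,0.1333,0,0,0,0.05],
    [0,-0.0033,0.1583,0,0,0,0.05],
    [0,-0.0033,0.17,0,0,0,0.05],
    [0,-0.0033,0.17,0,0,0,0.05]
  ]
}}

```text
t: 13.4
eef_pos: [0.4673, -0.4386, 0.0641]
orientation: [0.169, 0.986, 0.001, -0.001]
force: [-1.3, 0.2, -1.8]
finger_gap: 0.0569
grasp_force: 64.6
```

```bash
python3 go.py .4689 -.4384 .064 70.5
```

```text
d [-0.0014  0.0007  0.0001] rot [ 0.002 -0.003  0.   ] t 13.4 F [-1.3  0.2 -1.8] gap 0.05691288089603111
```

Release, rise, then set off toward the nearer blue tin.

Call:
{"fn": "shift_gripper", "kwargs": {
  "rows": [
    [0,0,0,0,0,0,0.085],
    [0,0,0,0,0,0,0.085],
    [0,0,0,0,0,0,0.085],
    [0,0,0,0,0,0,0.085],
    [0,0,0,0,0,0,0.085]
  ]
}}

```text
t: 13.9
eef_pos: [0.4679, -0.4398, 0.0656]
orientation: [0.17, 0.986, 0.0, 0.0]
force: [0.2, -0.9, 0.8]
finger_gap: 0.0848
grasp_force: 0.0
```

Call:
{"fn": "shift_gripper", "kwargs": {
  "rows": [
    [0,0,-0.05,0,0,0,0.085],
    [0,0,-0.1167,0,0,0,0.085],
    [0,0,-0.175,0,0,0,0.085],
    [0,0,-0.1833,0,0,0,0.085],
    [0,0,-0.1833,0,0,0,0.085],
    [0,0,-0.1833,0,0,0,0.085]
  ]
}}

```text
t: 14.5
eef_pos: [0.4672, -0.4392, 0.1739]
orientation: [0.17, 0.986, 0.001, -0.001]
force: [-0.3, 0.8, -1.6]
finger_gap: 0.0851
grasp_force: 0.0
```

```bash
python3 go.py .3865 -.2469 .115 70.5
```

```text
d [0.1402 0.1542 0.0595] rot [ 0.002 -0.003 -0.   ] t 14.5 F [-0.3  0.8 -1.6] gap 0.08512769816517274
```

Careful with the scale: shifts go in shares of 0.6 m and turns go in shares of pi rad. That gives: 0.154 m / 0.6 = 0.2567, 0.05 m / 0.6 = 0.0833.

Call:
{"fn": "shift_gripper", "kwargs": {
  "rows": [
    [0.04,0.0433,0,0,0,0,0.085],
    [0.0917,0.1,0,0,0,0,0.085],
    [0.1417,0.1567,0,0,0,0,0.085],
    [0.1917,0.21,0.0333,0,0,0,0.085],
    [0.225,0.2467,0.0833,0,0,0,0.085],
    [0.2333,0.2567,0.0983,0,0,0,0.085],
    [0.2333,0.2567,0.0983,0,0,0,0.085],
    [0.2333,0.2567,0.0983,0,0,0,0.085]
  ]
}}

```text
t: 15.3
eef_pos: [0.3884, -0.2488, 0.1166]
orientation: [0.17, 0.986, 0.0, 0.0]
force: [0.5, -0.4, -0.5]
finger_gap: 0.0848
grasp_force: 0.0
```

Call:
{"fn": "shift_gripper", "kwargs": {
  "rows": [
    [0,0,0,0,0,0,0.085]
  ]
}}

```text
t: 15.4
eef_pos: [0.389, -0.2496, 0.1173]
orientation: [0.17, 0.985, -0.0, 0.001]
force: [0.1, -0.7, -0.1]
finger_gap: 0.085
grasp_force: 0.0
```

```bash
python3 go.py .3865 -.2469 .018 70.5
```

```text
d [0.0035 0.0017 0.0993] rot [ 0.     0.002 -0.001] t 15.4 F [ 0.1 -0.7 -0.1] gap 0.08499515127536235
```

In the tool's units: 0.098 m / 0.6 = 0.1633, 0.09 m / 0.6 = 0.15.

Call:
{"fn": "shift_gripper", "kwargs": {
  "rows": [
    [0.0033,0.0017,0.0417,0,0,0,0.085],
    [0.0033,0.0017,0.0833,0,0,0,0.085],
    [0.0033,0.0017,0.125,0,0,0,0.085],
    [0.0033,0.0017,0.15,0,0,0,0.085],
    [0.0033,0.0017,0.1633,0,0,0,0.085],
    [0.0033,0.0017,0.1633,0,0,0,0.085],
    [0.0033,0.0017,0.1633,0,0,0,0.085]
  ]
}}

```text
t: 16.1
eef_pos: [0.3866, -0.2469, 0.0191]
orientation: [0.17, 0.985, 0.0, 0.001]
force: [-0.1, 0.5, 0.8]
finger_gap: 0.0848
grasp_force: 0.0
```

```bash
python3 go.py .3865 -.2469 .018 70.5
```

```text
d [ 0.0001 -0.      0.0011] rot [ 0.001  0.001 -0.001] t 16.1 F [-0.1  0.5  0.8] gap 0.08478125030371779
```

Call:
{"fn": "shift_gripper", "kwargs": {
  "rows": [
    [0,0,0,0,0,0,0.05],
    [0,0,0,0,0,0,0.05],
    [0,0,0,0,0,0,0.05],
    [0,0,0,0,0,0,0.05],
    [0,0,0,0,0,0,0.05]
  ]
}}

```text
t: 16.6
eef_pos: [0.3865, -0.2465, 0.02]
orientation: [0.17, 0.986, 0.0, 0.001]
force: [-1.4, 0.2, 7.9]
finger_gap: 0.0567
grasp_force: 62.0
```

Call:
{"fn": "shift_gripper", "kwargs": {
  "rows": [
    [0,0,-0.05,0,0,0,0.05],
    [0,0,-0.1167,0,0,0,0.05],
    [0,0,-0.1833,0,0,0,0.05],
    [0,0,-0.2333,0,0,0,0.05],
    [0,0,-0.25,0,0,0,0.05],
    [0,0,-0.25,0,0,0,0.05]
  ]
}}

```text
t: 17.2
eef_pos: [0.3868, -0.2468, 0.17]
orientation: [0.17, 0.986, -0.0, 0.002]
force: [1.1, -0.3, -1.7]
finger_gap: 0.0569
grasp_force: 64.3
```

```bash
python3 go.py .4689 -.4384 .17 70.5
```

```text
d [-0.1415 -0.1532  0.0005] rot [ 0.     0.003 -0.   ] t 17.2 F [ 1.1 -0.3 -1.7] gap 0.05688360534661043
```

In the tool's units: -0.153 m / 0.6 = -0.255, -0.146 m / 0.6 = -0.2433.

Call:
{"fn": "shift_gripper", "kwargs": {
  "rows": [
    [-0.04,-0.0433,0,0,0,0,0.05],
    [-0.0917,-0.1,0,0,0,0,0.05],
    [-0.1417,-0.1567,0,0,0,0,0.05],
    [-0.1917,-0.2067,0,0,0,0,0.05],
    [-0.225,-0.2433,0,0,0,0,0.05],
    [-0.235,-0.255,0,0,0,0,0.05],
    [-0.235,-0.255,0,0,0,0,0.05],
    [-0.235,-0.255,0,0,0,0,0.05]
  ]
}}

```text
t: 18.0
eef_pos: [0.4665, -0.4359, 0.1665]
orientation: [0.169, 0.986, 0.002, -0.002]
force: [-0.1, 0.5, -1.0]
finger_gap: 0.0569
grasp_force: 64.4
```

Call:
{"fn": "shift_gripper", "kwargs": {
  "rows": [
    [0,0,0,0,0,0,0.05],
    [0,0,0,0,0,0,0.05]
  ]
}}

```text
t: 18.2
eef_pos: [0.4673, -0.4363, 0.1685]
orientation: [0.169, 0.986, 0.001, -0.0]
force: [-0.0, 0.3, -0.1]
finger_gap: 0.0572
grasp_force: 64.4
```

```bash
python3 - <<'E'
from h import *
im=capture('wrist')[180:380,180:380,::-1];cv2.imwrite('pics/w4.png',cv2.resize(im,None,fx=3,fy=3))
E
python3 go.py .4689 -.4384 .085 70.5
```

```text
d [-0.002  -0.0014  0.0837] rot [ 0.001 -0.     0.001] t 18.25 F [ 1.   0.8 -0. ] gap 0.05734178038073596
```

View pics/w4.png

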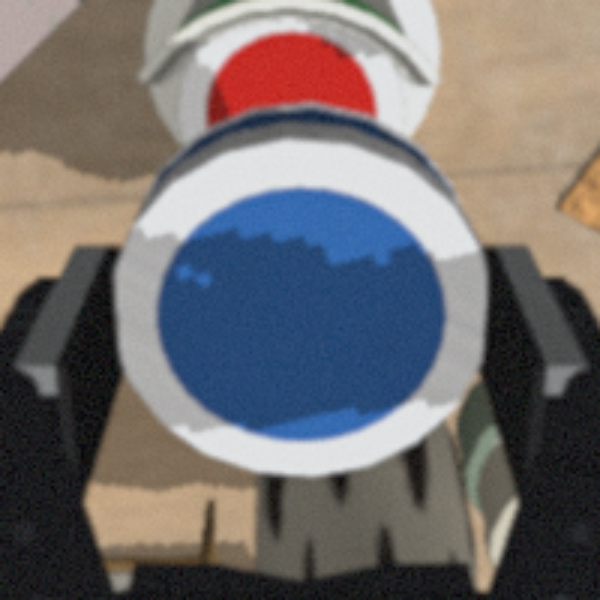

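The blue tin is centred in the jaws, and the second red lies flat in the tube at (292,90). I'll lower the blue tin.

In the tool's units: 0.083 m / 0.6 = 0.1383, -0.003 m / 0.6 = -0.005.

Call:
{"fn": "shift_gripper", "kwargs": {
  "rows": [
    [-0.005,-0.0033,0.025,0,0,0,0.05],
    [-0.005,-0.0033,0.0583,0,0,0,0.05],
    [-0.005,-0.0033,0.0833,0,0,0,0.05],
    [-0.005,-0.0033,0.1083,0,0,0,0.05],
    [-0.005,-0.0033,0.13,0,0,0,0.05],
    [-0.005,-0.0033,0.1383,0,0,0,0.05],
    [-0.005,-0.0033,0.1383,0,0,0,0.05],
    [-0.005,-0.0033,0.1383,0,0,0,0.05]
  ]
}}

```text
t: 19.05
eef_pos: [0.4699, -0.4406, 0.0855]
orientation: [0.17, 0.986, 0.0, 0.0]
force: [-0.8, -0.0, -0.3]
finger_gap: 0.0574
grasp_force: 64.4
```

```bash
python3 go.py .4689 -.4384 .084 70.5
```

```text
d [0.0017 0.0017 0.0015] rot [ 0.001  0.    -0.   ] t 19.05 F [-0.8 -0.  -0.3] gap 0.057424480769204735
```

In the tool's units: 0.001 m / 0.6 = 0.0017.

Call:
{"fn": "shift_gripper", "kwargs": {
  "rows": [
    [0,0.0017,0,0,0,0,0.085],
    [0,0.0017,0,0,0,0,0.085],
    [0,0.0017,0,0,0,0,0.085],
    [0,0.0017,0,0,0,0,0.085],
    [0,0.0017,0,0,0,0,0.085]
  ]
}}

```text
t: 19.55
eef_pos: [0.47, -0.4394, 0.0853]
orientation: [0.17, 0.986, 0.0, -0.0]
force: [0.4, -0.0, -0.2]
finger_gap: 0.085
grasp_force: 0.0
```

Call:
{"fn": "shift_gripper", "kwargs": {
  "rows": [
    [0,0,-0.05,0,0,0,0.085],
    [0,0,-0.1167,0,0,0,0.085],
    [0,0,-0.1833,0,0,0,0.085],
    [0,0,-0.2,0,0,0,0.085],
    [0,0,-0.2,0,0,0,0.085],
    [0,0,-0.2,0,0,0,0.085]
  ]
}}

```text
t: 20.15
eef_pos: [0.4696, -0.4391, 0.2039]
orientation: [0.17, 0.986, 0.001, -0.001]
force: [-0.1, 0.1, -0.8]
finger_gap: 0.0851
grasp_force: 0.0
```

```bash
python3 - <<'E'
from h import *
a=capture('scene')[220:340,180:380,::-1];b=capture('wrist')[100:300,180:430,::-1]
a=cv2.resize(a,(500,300),interpolation=cv2.INTER_CUBIC);b=cv2.resize(b,(375,300));cv2.imwrite('pics/end.png',np.vstack([a,np.pad(b,((0,0),(0,125),(0,0)))]))
E
```

```text
(no output)
```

View pics/end.png

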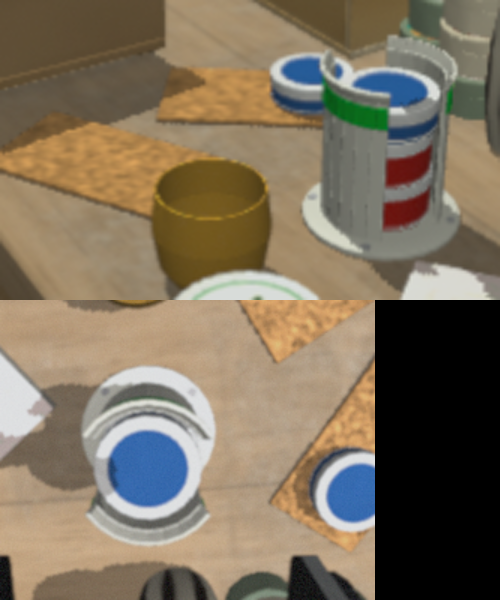

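The stack is red, red, blue, lying flat with its top level with the band. The leftover blue tin stands upright on its mat, so I'll hand in.

```bash
python3 -c "
from station import arm, capture, get_calibration
print(arm.sign_off())"
```

```text
the job is handed in; nothing more can be done
None
```

I handed the job in at about 20 s of the 72 s allowed: red, red and blue tins lie flat in the tube with the top at about 86 mm, level with the green band (measured middle about 86 mm), the spare blue tin stands on its mat, and the vase and cup were not touched; no verdict was returned.

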